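Clear the bays, fetch the breaker to its rail, put the others back

ROBOT

A 7-joint arm with a two-finger parallel gripper is mounted at the origin on a cart in front of the work surface, level with it; the furniture and walls round the work are solid. World frame = base frame: x ahead of the robot, y to its left, z up, the work surface at z = 0. Lengths are in m, angles in rad, forces in N, time in s.
With the tool pointing down it reaches from about 0.4 to 0.85 m from the base axis. Payload 4.5 kg.
Tool frame: the origin (TCP) lies midway between the tips of the shut fingers; the grasp point (between the pads) lies 19 mm behind it (robot.tcp_to_grasp is the distance from the TCP to the grasp point, in m); z points along the fingers, y is the line along which they close (so a half turn about z gives the same grasp; the last joint's range is limited). The gripper opens to 85 mm and grips with 20 to 120 N. Pads are 22 mm wide; open, the fingers measure 114 mm over their backs; the gripper's body (76 mm by 85 mm) begins 54 mm behind the grasp point. The pads swing forward as they close: fully open they stand 13 mm farther back than shut.
Start: joints at [1.223, 0.689, -0.195, 1.565, 0.157, 0.902, -0.215], TCP at [0.233, -0.58, 0.231] pointing down, gripper open.
Joint ranges: [-3.01, 3.01], [-0.46, 2.08], [-1.47, 1.51], [0.13, 2.56], [-1, 4.14], [0.04, 2.09], [-2.66, 2.66]. Speed limits (rad/s): [2.57, 2.57, 3.14, 3.14, 3.14, 3.14, 3.14].

INTERFACE

Orientations are given as a 3x3 rotation matrix whose columns are the frame's x, y, z axes.
In Python, from workcell import status, cams, robot gives the robot as it stands.
- The arm moves only by the shell command python3 -m pendant 'ROWS' [FORCE]. ROWS is rows parted by semicolons, their numbers by spaces, 1 to 20 of them, each of 7 numbers: a rotation vector rx, ry, rz in rad, then dx, dy, dz in m, then the opening from 0.0 (shut) to 1.0 (fully open); each row is the pose to reach, as a shift and turn from the pose commanded when the command began, along the tool's axes at that moment; what a row does not reach only later rows make up. A row lasts 1/10 s, in which the tool goes at most 0.05 m and 0.15 rad, less where a joint would pass 70% of its speed; a pose out of reach is approached as far as the arm can. The fingers move at their own pace and stop on an object; FORCE is the grip in N (left out, the last holds). Time passes only in rows, so rows that do not move let the fingers close. It prints the time, the measured TCP pose, the force, the opening and the grip force at its end.
- status.read_state(): the state, without advancing time (a new reading comes with each control period).
- cams.get_image(name): name is "side" or "top" or "wrist"; returns a dict with "color" (384x512x3 uint8, red, green, blue), "z_map" (384x512 float32, m along the optical axis (not along the pixel's ray), 0 where there is no reading), "camera_matrix" (3x3 intrinsics, pixels), "camera_from_world" (4x4, takes a point from world to camera coordinates). Camera axes: x right, y down, z forward; pixel columns grow to the right and rows downward; lengths in m; the calibration is good to about 2 mm. A picture is of the moment at which its call begins.
- robot.sign_off(): hands the job in; it is judged then, once.
The state is a dict: "time_s": time; "q": joint angles; "joint_vel": joint speeds; "effort": joint torques, N m; "position": TCP position; "orientation": TCP orientation; "ft_force": force on the tool from outside, world axes, zero at the start; "ft_torque": the same for the moment, N m; "width": opening from 0.0 (shut) to 1.0 (fully open); "gripper_force": force on a finger pad.
Only numpy, scipy, OpenCV 4.12 (cv2) and the standard library are available. Lean on these libraries where they do the work, as an engineer would, in place of code of your own. Each camera call takes 0.05 s, during which the arm holds its last target. There are 200 camera calls.

TASK

The breaker on the grey storage board is hemmed in by the contactor and the tape measure: leaving the breaker where it stands, first take both of these off and stand them on the blue side mat. Then stand the breaker upright on the middle of the short rail on the yellow plate, square across the rail, while the other two wait on the mat. Finally put the contactor and the tape measure each back in the very bay it came from, lying as it did, and leave the yellow tape and the hex keys alone.

Things in the scene. Friction and masses are not known exactly. Their poses are not given: they have to be found in the camera images.
- breaker: light grey single-pole circuit breaker with a black toggle on top, standing on its narrow back edge, 80 x 17.5 x 66 mm (x, y, z; the body is solid to 56 mm high, only the toggle is above), 0.12 kg. Origin at the centre of its underside; x along the 80 mm length, y across the 17.5 mm width (grasp across y), z up. It starts in the middle bay of the storage board, its y axis along the board's y axis
- contactor: small contactor, light grey foot with a black upper part and a white top, standing, 76 x 45 x 70 mm (x, y, z; its full 45 mm width reaches up to 62 mm), 0.34 kg. Origin at the centre of its underside; x along the 76 mm length, y across the 45 mm width (grasp across y), z up. It starts in one of the two outer bays of the storage board, its x axis along the board's y axis
- tape_measure: red tape measure lying flat, 63 x 74 x 43 mm (x, y, z; full width up to 36 mm), 0.22 kg. Origin on its underside, at the middle of the 63 mm width, 33 mm from its -y end and 37 mm from its +y end; grasp across x (63 mm). z up. It starts in the other outer bay of the storage board, its y axis along the board's y axis
- storage_board: fixed flat grey board 90 x 200 x 4 mm (x, y, z) with three white bay outlines in a row along its y axis: the breaker's narrow bay in the middle, two alike outer bays centred at y = -53 and +53 mm. Origin at the centre of its underside, z up; its top is 4 mm above. The things' origins start on the bay centres (breaker within 2 mm), 6 to 12 mm clear of the breaker's sides
- side_mat: fixed flat blue mat 100 x 170 x 4 mm (x, y, z), the side area, empty at the start. Origin at the centre of its underside, z up; its top is 4 mm above it
- mount_plate: fixed flat yellow mounting plate 100 x 110 x 4 mm with a short zinc DIN rail fixed on its middle: the rail is 35 mm wide (along x), 80 mm long (along the plate's y axis) and 8 mm high. Origin at the centre of the plate's underside, z up. Square across the rail means the breaker's 80 mm length is along the plate's x
- rail_top (a point): the middle of the rail's top face, 12 mm above the plate's underside; the breaker's underside stands here. Axes as the mounting plate's
- work_stand: fixed plywood stand on four legs, top 300 x 400 mm (x, y), 200 mm above the trolley top; board, mat and plate lie on it. Origin under its centre, at the trolley top. Between it and the robot, 274 mm ahead of the base axis, stands the trolley's upright red panel, 640 mm wide, top edge 560 mm above the trolley top: reach over it
- yellow_tape: bystander: roll of yellow tape lying flat, 54 mm across, 19 mm high, on the trolley top beside the stand; to be left alone. Origin at the centre of its underside
- hex_keys: bystander: red folding hex key set, 26 x 85 x 20 mm, on the trolley top beside the stand; to be left alone. Origin at the centre of its underside

How it is judged:
On the way, in this order (a step that is already met when the one before it is completed fails the run):
1. the contactor and the tape measure both stand released on the side mat, the breaker still untouched in its bay (x of contactor in the frame of side_mat between -0.04 and 0.04 m and y of contactor in the frame of side_mat between -0.072 and 0.072 m and z of each of contactor, tape_measure in the frame of side_mat below 0.009 m and angle between each of contactor, tape_measure's own z axis and vertical below 0.12 rad and x of tape_measure in the frame of side_mat between -0.04 and 0.04 m and y of tape_measure in the frame of side_mat between -0.072 and 0.072 m and linear speed of each of contactor, tape_measure below 0.02 m/s and angular speed of each of contactor, tape_measure below 0.2 rad/s and contact force between the fingers and contactor below 0.3 N and contact force between the fingers and tape_measure below 0.3 N and distance of breaker from where it was at the start of the episode below 0.012 m), for 0.2 s.
2. the breaker stands released on the rail while the other two are still on the mat (horizontal distance between breaker and rail_top below 0.012 m and z of breaker in the frame of rail_top between -0.004 and 0.005 m and angle between breaker's own z axis and vertical below 0.1 rad and angle between the y axis of breaker and the y axis of mount_plate, either way round below 0.2 rad and linear speed of breaker below 0.02 m/s and angular speed of breaker below 0.2 rad/s and contact force between the fingers and breaker below 0.3 N and x of contactor in the frame of side_mat between -0.04 and 0.04 m and y of contactor in the frame of side_mat between -0.072 and 0.072 m and z of each of contactor, tape_measure in the frame of side_mat below 0.009 m and angle between each of contactor, tape_measure's own z axis and vertical below 0.12 rad and x of tape_measure in the frame of side_mat between -0.04 and 0.04 m and y of tape_measure in the frame of side_mat between -0.072 and 0.072 m), for 0.2 s.
At the end, for the whole second after the job is handed in: the breaker stands upright on the rail within 12 mm of its middle and within 0.2 rad of square; the contactor and the tape measure each stand within 15 mm of where they were at the start and within 0.2 rad of the board's row; all three are at rest (horizontal distance between breaker and rail_top below 0.012 m and z of breaker in the frame of rail_top between -0.004 and 0.005 m and angle between each of breaker, contactor, tape_measure's own z axis and vertical below 0.1 rad and angle between the y axis of breaker and the y axis of mount_plate, either way round below 0.2 rad and distance of each of contactor, tape_measure from where it was at the start of the episode below 0.015 m and angle between the x axis of contactor and the y axis of storage_board, either way round below 0.2 rad and angle between the y axis of tape_measure and the y axis of storage_board, either way round below 0.2 rad and linear speed of each of breaker, contactor, tape_measure below 0.02 m/s and angular speed of each of breaker, contactor, tape_measure below 0.2 rad/s); the robot touches nothing.
It fails at once if a bystander (yellow tape, hex keys) is shifted by more than 20 mm (distance of any of yellow_tape, hex_keys from where it was at the start of the episode above 0.02 m).
It fails at once if the breaker, contactor or tape measure tips over (angle between any of breaker, contactor, tape_measure's own z axis and vertical above 0.7 rad).
It also fails if it takes over 112 s, if anything falls off the work surface, if the arm or the gripper's body presses on something with over 40 N, if the wrist force passes 120 N, or if a joint passes its speed limit or range.

## Working session

There is one attempt and no reset: what is moved stays moved. The work goes in short steps, Python scripts to look and compute and a shell command to move; the robot and the scene stay as the last step left them, time stands still between calls to the robot, and variables do not carry over. Pictures are saved under pics/ and viewed, at most 14 in all, crops included, and the job is handed in when it is done.

```bash
ls; mkdir -p pics
python3 - <<'E'
from workcell import status,cams,robot
import cv2,numpy as np
np.set_printoptions(precision=4,suppress=True)
s=status.read_state(); print({k:np.round(v,3) for k,v in s.items()}, robot.tcp_to_grasp)
for n in ("side","top","wrist"):
    d=cams.get_image(n); np.savez(f"pics/{n}0.npz",**d)
    cv2.imwrite(f"pics/{n}0.png",d["color"][:,:,::-1]); print(n,d["camera_matrix"],d["camera_from_world"])
E
```

```text
pics
{'time_s': np.float64(0.0), 'q': array([ 1.223,  0.69 , -0.194,  1.566,  0.157,  0.902, -0.215]), 'joint_vel': array([ 0.001,  0.001,  0.001, -0.001,  0.002, -0.001,  0.001]), 'effort': array([ -0.   , -53.96 ,  -1.266, -15.855,   0.009,   0.009,  -0.   ]), 'position': array([ 0.233, -0.579,  0.23 ]), 'orientation': array([[ 0.928,  0.373, -0.001],
       [ 0.373, -0.928,  0.002],
       [-0.   , -0.002, -1.   ]]), 'ft_force': array([-0.341,  0.269,  1.182]), 'ft_torque': array([-0.019,  0.016, -0.01 ]), 'gripper_force': np.float64(0.0), 'width': np.float64(0.999)} 0.0187
side [[403.1295   0.     252.6726]
 [  0.     403.1295 198.1223]
 [  0.       0.       1.    ]] [[ 0.997  -0.0767 -0.0018 -0.5954]
 [-0.0502 -0.6335 -0.7721  0.1554]
 [ 0.0581  0.7699 -0.6355  0.9451]
 [ 0.      0.      0.      1.    ]]
top [[458.8542   0.     256.9307]
 [  0.     458.8542 184.7295]
 [  0.       0.       1.    ]] [[-0.0121 -0.9998 -0.0179  0.0055]
 [-0.9809  0.0154 -0.1941  0.6082]
 [ 0.1943  0.0152 -0.9808  1.0595]
 [ 0.      0.      0.      1.    ]]
wrist [[344.4362   0.     252.1387]
 [  0.     344.4362 189.0863]
 [  0.       0.       1.    ]] [[ 0.3726 -0.928  -0.0021 -0.624 ]
 [-0.8771 -0.353   0.3256 -0.0433]
 [-0.3029 -0.1195 -0.9455  0.379 ]
 [ 0.      0.      0.      1.    ]]
```

View pics/top0.png

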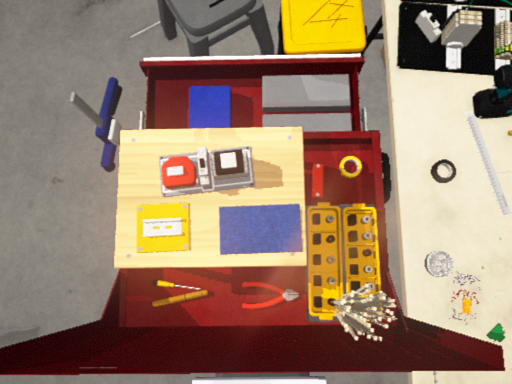

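View pics/side0.png

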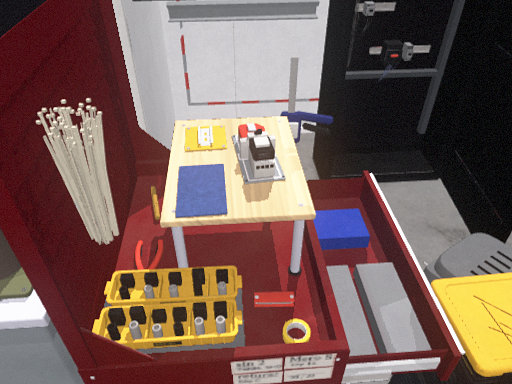

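The top view shows the board at about (205,170), with the red tape measure on the left (+y) at (178,172), the breaker at (207,168) and the contactor at (232,163). The mat is at (260,230) and the plate at (163,228). The yellow tape is at (350,167) and the hex keys at (318,180). Next I'll enlarge both views and measure.

```bash
cat > h.py <<'E'
import numpy as np,cv2
from workcell import status,cams,robot
np.set_printoptions(precision=4,suppress=True)
def ray(d,uv):
    K=d["camera_matrix"];T=d["camera_from_world"];R=T[:3,:3];c=-R.T@T[:3,3]
    v=R.T@np.linalg.solve(K,np.array([uv[0],uv[1],1.]));return c,v
def onplane(d,uv,z):
    c,v=ray(d,uv);return c+v*(z-c[2])/v[2]
def tri(d1,p1,d2,p2):
    A=np.zeros((3,3));b=np.zeros(3);L=[]
    for d,p in((d1,p1),(d2,p2)):
        c,v=ray(d,p);v=v/np.linalg.norm(v);P=np.eye(3)-np.outer(v,v);A+=P;b+=P@c;L.append((P,c))
    x=np.linalg.solve(A,b);return x,max(np.linalg.norm(P@(x-c)) for P,c in L)
def blob(m,roi):
    k=np.zeros(m.shape,np.uint8);x0,y0,x1,y1=roi;k[y0:y1,x0:x1]=m[y0:y1,x0:x1]
    cs=cv2.findContours(k,cv2.RETR_EXTERNAL,cv2.CHAIN_APPROX_NONE)[0]
    return max(cs,key=cv2.contourArea)
def masks(d):
    h=cv2.cvtColor(d["color"],cv2.COLOR_RGB2HSV);H,S,V=[h[:,:,i].astype(int) for i in range(3)]
    return dict(blue=((H>105)&(H<130)&(S>100)).astype(np.uint8),yellow=((H>20)&(H<32)&(S>190)&(V>120)).astype(np.uint8),
      red=(((H<8)|(H>172))&(S>170)&(V>120)).astype(np.uint8))
def proj(d,p):
    q=d["camera_from_world"][:3]@np.append(p,1);return (d["camera_matrix"]@q)[:2]/q[2]
def zpt(d,uv):
    z=d["z_map"][int(round(uv[1])),int(round(uv[0]))];c,v=ray(d,uv);return c+v*z
E
python3 - <<'E'
from h import *
t=dict(np.load("pics/top0.npz"));s=dict(np.load("pics/side0.npz"))
R=dict(t=dict(mat=("blue",(200,190,320,265)),plate=("yellow",(120,190,205,260)),tape=("red",(150,140,205,200))),
 s=dict(mat=("blue",(160,155,240,225)),plate=("yellow",(170,115,235,160)),tape=("red",(225,115,285,160))))
for n in ("mat","plate","tape"):
    for l,d in(("t",t),("s",s)):
        m=masks(d);k,roi=R[l][n];c=blob(m[k],roi);r=cv2.minAreaRect(c)
        M=cv2.moments(c);cc=(M['m10']/M['m00'],M['m01']/M['m00']);z=.204 if n!="tape" else .243
        R[l][n]=cc
        if n!="tape":
            q=cv2.approxPolyDP(c,6,True)[:,0]
            print(n,l,cc,[onplane(d,p,z)[:2].round(3) for p in q],"zmap",zpt(d,cc))
        print(n,l,"c on plane",onplane(d,cc,z), cv2.boundingRect(c))
    print("tri",tri(t,R["t"][n],s,R["s"][n]))
cv2.imwrite("pics/tc.png",cv2.resize(t["color"][135:205,145:270,::-1],None,fx=6,fy=6,interpolation=cv2.INTER_CUBIC))
cv2.imwrite("pics/sc.png",cv2.resize(s["color"][110:195,215:300,::-1],None,fx=7,fy=7,interpolation=cv2.INTER_CUBIC))
E
```

```text
mat t (278.36271629121774, 218.96506692784848) [array([ 0.533, -0.091]), array([ 0.511, -0.019]), array([0.532, 0.004]), array([ 0.477, -0.008]), array([ 0.485, -0.035]), array([ 0.515, -0.025]), array([ 0.471, -0.054])] zmap [ 0.5061 -0.049   0.2043]
mat t c on plane [ 0.5062 -0.049   0.204 ] (252, 205, 47, 33)
mat s (201.08483366674074, 190.51159516929687) [array([0.534, 0.075]), array([0.441, 0.071]), array([ 0.444, -0.092]), array([ 0.539, -0.088])] zmap [ 0.4898 -0.0199  0.2061]
mat s c on plane [ 0.4896 -0.0173  0.204 ] (176, 164, 51, 53)
tri (array([ 0.4977, -0.0491,  0.2302]), np.float64(0.005349154773027629))
plate t (162.68479808196597, 227.73529632127068) [array([0.543, 0.143]), array([0.538, 0.24 ]), array([0.444, 0.236]), array([0.446, 0.139])] zmap [0.4911 0.1925 0.2049]
plate t c on plane [0.4912 0.1927 0.204 ] (137, 203, 52, 49)Traceback (most recent call last):
  File "<stdin>", line 7, in <module>
  File "h.py", line 17, in blob
    return max(cs,key=cv2.contourArea)
ValueError: max() iterable argument is empty
```

```bash
sed -i 's/(S>100)/(S>70)\&(V>40)/; s/(H>20)&(H<32)&(S>190)&(V>120)/(H>19)\&(H<34)\&(S>150)\&(V>90)/' h.py
cat > m.py <<'E'
from h import *
t=dict(np.load("pics/top0.npz"));s=dict(np.load("pics/side0.npz"))
for l,d in(("t",t),("s",s)):
    hh=cv2.cvtColor(d["color"],cv2.COLOR_RGB2HSV)
    for p in ([(260,230),(145,210),(178,172)] if l=="t" else [(200,190),(192,140),(243,128)]): print(l,p,hh[p[1],p[0]])
cv2.imwrite("pics/tc.png",cv2.resize(t["color"][135:205,145:270,::-1],None,fx=6,fy=6,interpolation=cv2.INTER_CUBIC))
cv2.imwrite("pics/sc.png",cv2.resize(s["color"][110:195,215:300,::-1],None,fx=7,fy=7,interpolation=cv2.INTER_CUBIC))
R=dict(t=dict(mat=("blue",(200,190,320,265)),plate=("yellow",(120,190,205,260)),tape=("red",(150,140,205,200))),
 s=dict(mat=("blue",(160,155,240,225)),plate=("yellow",(170,115,235,160)),tape=("red",(225,115,285,160))))
for n in ("mat","plate","tape"):
    C=[]
    for l,d in(("t",t),("s",s)):
        m=masks(d);k,roi=R[l][n];c=blob(m[k],roi);z=.204 if n!="tape" else .243
        P=np.array([onplane(d,p,z)[:2] for p in c[:,0]]);r=cv2.minAreaRect(P.astype(np.float32))
        box=cv2.boxPoints(r); C.append([proj(d,np.append(p,z)) for p in [r[0]]][0])
        print(n,l,"rect",np.array(r[0]),np.array(r[1]),r[2],"zmap",zpt(d,C[-1]))
    x=tri(t,C[0],s,C[1]);print("tri",*x)
E
python3 m.py
```

```text
t (260, 230) [118  97 163]
t (145, 210) [ 26 219 251]
t (178, 172) [ 15   6 247]
s (200, 190) [113 109 190]
s (192, 140) [ 25 163 252]
s (243, 128) [  2 164 248]
mat t rect [ 0.4866 -0.0098] [0.0965 0.1659] 1.3749421834945679 zmap [ 0.4867 -0.0097  0.2026]
mat s rect [ 0.4893 -0.0087] [0.0978 0.1683] 1.3650585412979126 zmap [ 0.4894 -0.0097  0.2048]
tri [ 0.488  -0.0095  0.2043] 0.0014246491489431229
plate t rect [0.4927 0.1925] [0.0999 0.1081] 2.2321534156799316 zmap [0.4924 0.192  0.2064]
plate s rect [0.4951 0.194 ] [0.0973 0.1089] 1.9097596406936646 zmap [0.4952 0.1922 0.2051]
tri [0.4939 0.1926 0.2045] 0.001279814299863805
tape t rect [0.6023 0.1547] [0.0622 0.0677] 4.648277759552002 zmap [0.6021 0.1545 0.2439]
tape s rect [0.5869 0.1361] [0.0181 0.0115] 86.33086395263672 zmap [ 0.5466 -0.6748  0.7195]
tri [0.5959 0.1552 0.2342] 0.008325848331817641
```

View pics/tc.png

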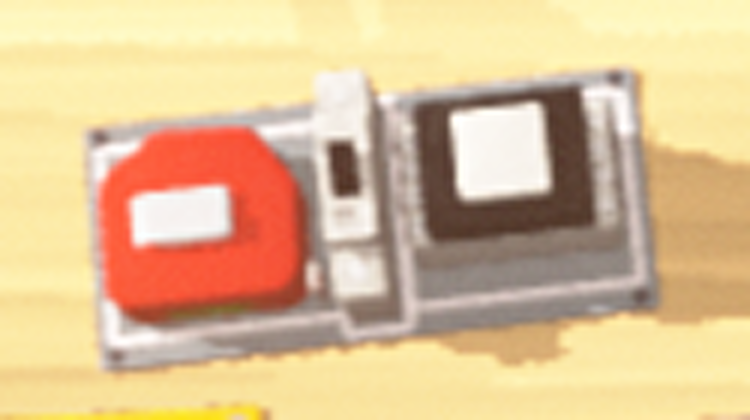

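View pics/sc.png

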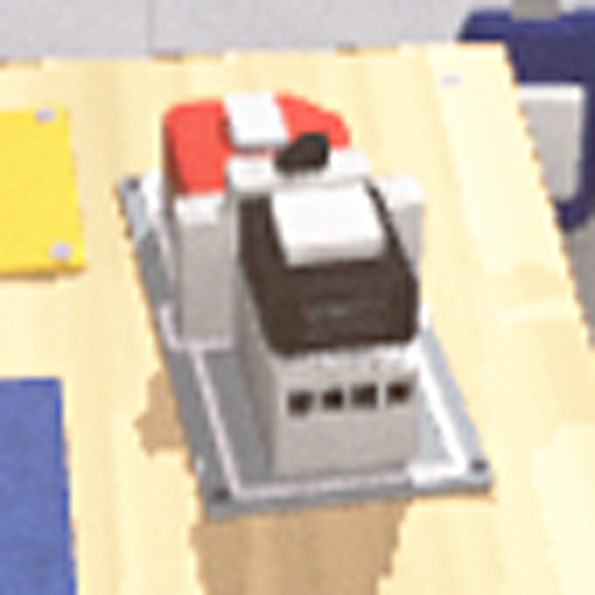

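The top crop shows the four board screws at crop pixels (97,135), (618,77), (645,297) and (113,357). The breaker is in the middle and the contactor's white cap is at (501,152). The side crop shows three screws at (131,186), (215,495) and (480,465). I'll triangulate these.

```bash
cat > b.py <<'E'
from h import *
t=dict(np.load("pics/top0.npz"));s=dict(np.load("pics/side0.npz"))
T=lambda p:np.array([145+(p[0]+.5)/6-.5,135+(p[1]+.5)/6-.5]);S=lambda p:np.array([215+(p[0]+.5)/7-.5,110+(p[1]+.5)/7-.5])
a=[(97,135),(113,357),(645,297),(618,77)];b=[(131,186)][:0]
P=[onplane(t,T(p),.204) for p in a];c=np.mean(P,0);print(np.array(P),"c",c)
y=(P[0]+P[1]-P[2]-P[3])[:2];y/=np.linalg.norm(y);print("board y",y,"yaw",np.arctan2(-y[0],y[1]))
# side near-row corners: far-left = P[1]? , match by projection
for p in P: print("proj side",proj(s,p), "crop",(proj(s,p)-[214.57,109.57])*7)
for i,q in((1,(131,186)),(2,(215,495)),(3,(480,465))): print(i,tri(t,T(a[i]),s,S(q)))
for k in(53,0,-53): print(k,c[:2]+k*1e-3*y)
print("contactor cap",tri(t,T((501,152)),s,S((330,226))),"tape label", tri(t,T((181,215)),s,S((258,122))))
print("breaker toggle",tri(t,T((343,168)),s,S((303,152))))
for n,p in (("cap",(501,152)),("tape",(200,270)),("brk top",(343,110))): print(n,zpt(t,T(p)))
pl=[proj(t,(0.4939,.1926,.212)),proj(s,(0.4939,.1926,.212))];print(pl)
E
python3 b.py
python3 - <<'E'
import cv2
t=cv2.imread("pics/top0.png")[195:262,130:200];s=cv2.imread("pics/side0.png")[115:160,175:240]
f=lambda i,k:cv2.resize(i,None,fx=k,fy=k,interpolation=cv2.INTER_CUBIC)
a=f(t,6);b=f(s,6)
import numpy as np
o=np.zeros((402,810,3),np.uint8);o[:402,:420]=a;o[:270,420:810]=b;cv2.imwrite("pics/pl.png",o[:, :800])
E
```

```text
[[0.6435 0.2011 0.204 ]
 [0.5626 0.1931 0.204 ]
 [0.5812 0.0051 0.204 ]
 [0.6619 0.014  0.204 ]] c [0.6123 0.1033 0.204 ]
board y [-0.0981  0.9952] yaw 0.0982501779362137
proj side [264.8474 133.3989] crop [351.9421 166.8021]
proj side [232.5742 136.3848] crop [126.0292 187.7035]
proj side [244.7906 181.8332] crop [211.5441 505.8423]
proj side [282.0802 177.5392] crop [472.5717 475.7844]
1 (array([0.5634, 0.1932, 0.2043]), np.float64(0.0009273539412650629))
2 (array([0.5814, 0.0051, 0.2078]), np.float64(0.0009360448738638173))
3 (array([0.6625, 0.0139, 0.2075]), np.float64(0.0015590632829138792))
53 [0.6071 0.1561]
0 [0.6123 0.1033]
-53 [0.6175 0.0506]
contactor cap (array([0.6191, 0.0507, 0.272 ]), np.float64(0.0016081979127687612)) tape label (array([0.6056, 0.1622, 0.2452]), np.float64(0.0016054775056822484))
breaker toggle (array([0.6157, 0.1039, 0.2668]), np.float64(0.001519207502700405))
cap [0.6165 0.0503 0.2755]
tape [0.5858 0.1561 0.2401]
brk top [0.6357 0.1048 0.2611]
[array([161.9121, 226.0543]), array([204.4368, 134.8106])]
```

View pics/pl.png

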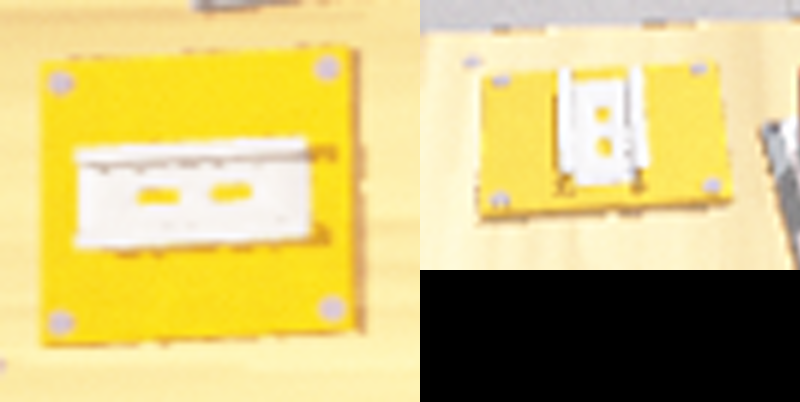

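The plate crop shows the rail centred at crop pixel (193,194) in the top view and (605,121) in the side view, with its long axis along plate y. The board and object points agree with the sizes given. First move: straight up, to clear the panel.

```bash
python3 -m pendant '0 0 0 0 0 -0.2 1;0 0 0 0 0 -0.2 1;0 0 0 0 0 -0.2 1;0 0 0 0 0 -0.2 1;0 0 0 0 0 -0.5 1;0 0 0 0 0 -0.5 1;0 0 0 0 0 -0.5 1;0 0 0 0 0 -0.5 1;0 0 0 0 0 -0.5 1;0 0 0 0 0 -0.5 1;0 0 0 0 0 -0.5 1;0 0 0 0 0 -0.5 1'
cat > go.py <<'E'
# work out the shift/turn in tool axes: go.py x y z yaw_of_tool_y(world)
import sys;from h import *
from scipy.spatial.transform import Rotation as Ro
x,y,z,a=map(float,sys.argv[1:5]);s=status.read_state();R=np.array(s["orientation"])
Y=np.array([np.cos(a),np.sin(a),0]);Z=np.array([0,0,-1.]);G=np.c_[np.cross(Y,Z),Y,Z]
d=R.T@(np.array([x,y,z])-s["position"]);w=Ro.from_matrix(R.T@G).as_rotvec()
print("t",s["time_s"],"pos",s["position"],"q",np.array(s["q"]),"F",s["ft_force"]);print("rot",w,"shift",d,"rows>=",max(np.linalg.norm(d)/.05,np.linalg.norm(w)/.15))
E
python3 - <<'E'
from h import *
t=dict(np.load("pics/top0.npz"));s=dict(np.load("pics/side0.npz"))
print(tri(t,(130+193.5/6-.5,195+194.5/6-.5),s,(175+185.5/6-.5,115+121.5/6-.5)))
q=[onplane(t,(130+u/6-.5,195+v/6-.5),.212) for u,v in((75,150),(310,138),(312,238),(75,248))];print(np.array(q),np.mean(q,0))
E
python3 go.py 0.56 0.1 0.70 0.098
```

```text
time_s: 1.35
position: [0.2373, -0.6223, 0.6702]
orientation: [[0.944, 0.318, 0.092], [0.327, -0.939, -0.108], [0.052, 0.132, -0.99]]
ft_force: [-2.3, -0.4, -0.8]
width: 1.002
gripper_force: 0.0
(array([0.4942, 0.1934, 0.2111]), np.float64(0.002035040111287708))
[[0.5081 0.2345 0.212 ]
 [0.5111 0.153  0.212 ]
 [0.4766 0.1516 0.212 ]
 [0.4743 0.2333 0.212 ]] [0.4925 0.1931 0.212 ]
t 1.35 pos [ 0.2373 -0.6223  0.6702] q [ 1.0657  0.6911  0.7113  0.285  -0.6173  2.0884  0.02  ] F [-2.3058 -0.3762 -0.7738]
rot [ 0.1468  0.0449 -1.336 ] shift [ 0.5424 -0.5714 -0.078 ] rows>= 15.833714441885206
```

```bash
python3 go.py 0.50 0.0 0.66 0.098
```

```text
t 1.35 pos [ 0.2373 -0.6223  0.6702] q [ 1.0657  0.6911  0.7113  0.285  -0.6173  2.0884  0.02  ] F [-2.3058 -0.3762 -0.7738]
rot [ 0.1468  0.0449 -1.336 ] shift [ 0.451  -0.5019 -0.0331] rows>= 13.511402113794903
```

```bash
python3 -m pendant '0.147 0.045 -1.336 0.451 -0.502 -0.03 1;0.147 0.045 -1.336 0.451 -0.502 -0.03 1;0.147 0.045 -1.336 0.451 -0.502 -0.03 1;0.147 0.045 -1.336 0.451 -0.502 -0.03 1;0.147 0.045 -1.336 0.451 -0.502 -0.03 1;0.147 0.045 -1.336 0.451 -0.502 -0.03 1'; python3 go.py 0.50 0.0 0.68 0.098
```

```text
time_s: 1.95
position: [0.3525, -0.35, 0.6637]
orientation: [[0.35, 0.936, 0.046], [0.937, -0.35, -0.016], [0.001, 0.049, -0.999]]
ft_force: [0.7, 0.1, 0.9]
width: 1.002
gripper_force: 0.0
t 1.95 pos [ 0.3525 -0.35    0.6637] q [ 0.3277  0.3082  0.6585  0.9995 -0.2241  1.8485  0.5348] F [0.6868 0.1447 0.8566]
rot [ 0.0481  0.0098 -0.4556] shift [ 0.3795  0.0164 -0.015 ] rows>= 7.60252817528882
```

```bash
python3 -m pendant '0.048 0.01 -0.456 0.38 0.016 -0.015 1;0.048 0.01 -0.456 0.38 0.016 -0.015 1;0.048 0.01 -0.456 0.38 0.016 -0.015 1;0.048 0.01 -0.456 0.38 0.016 -0.015 1;0.048 0.01 -0.456 0.38 0.016 -0.015 1;0.048 0.01 -0.456 0.38 0.016 -0.015 1;0.048 0.01 -0.456 0.38 0.016 -0.015 1;0.048 0.01 -0.456 0.38 0.016 -0.015 1;0.048 0.01 -0.456 0.38 0.016 -0.015 1;0.048 0.01 -0.456 0.38 0.016 -0.015 1'; python3 go.py 0.6125 0.1 0.42 0.098
python3 - <<'E'
from h import *
d=cams.get_image("side");cv2.imwrite("pics/s1.png",d["color"][:,:,::-1])
E
```

```text
time_s: 2.95
position: [0.5019, -0.0022, 0.6796]
orientation: [[-0.093, 0.996, -0.0], [0.996, 0.093, -0.001], [-0.001, -0.0, -1.0]]
ft_force: [0.1, -0.5, -0.0]
width: 0.997
gripper_force: 0.0
t 2.95 pos [ 0.5019 -0.0022  0.6796] q [-0.3136  0.3445  0.4476  0.8608 -0.1575  1.9638  0.1431] F [ 0.1157 -0.45   -0.0399]
rot [-0.0005  0.0012 -0.0051] shift [0.0918 0.1198 0.2594] rows>= 6.002655379088628
```

View pics/s1.png

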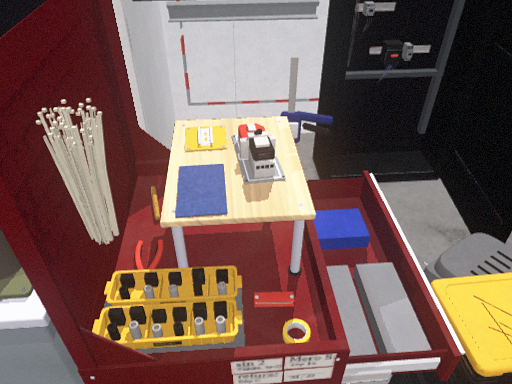

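The side view shows the scene undisturbed, with the arm above the frame. I'll descend over the board and look with the wrist camera.

```bash
python3 -m pendant '0 0 0 0.092 0.12 0 1;0 0 0 0.092 0.12 0 1;0 0 0 0.092 0.12 0 1;0 0 0 0.092 0.12 0.26 1;0 0 0 0.092 0.12 0.26 1;0 0 0 0.092 0.12 0.26 1;0 0 0 0.092 0.12 0.26 1;0 0 0 0.092 0.12 0.26 1;0 0 0 0.092 0.12 0.26 1;0 0 0 0.092 0.12 0.26 1;0 0 0 0.092 0.12 0.26 1'; python3 go.py 0.6071 0.1561 0.36 0.098
python3 - <<'E'
from h import *
d=cams.get_image("wrist");np.savez("pics/w1.npz",**d);cv2.imwrite("pics/w1.png",d["color"][:,:,::-1])
for n,p in dict(board=(.6123,.1033,.204),tape=(.6071,.1561,.24),cont=(.6175,.0506,.274),mat=(.488,-.0095,.204)).items(): print(n,proj(d,p))
E
```

```text
time_s: 4.1
position: [0.6156, 0.0993, 0.4246]
orientation: [[-0.091, 0.996, 0.01], [0.996, 0.091, 0.001], [-0.0, 0.01, -1.0]]
ft_force: [-0.3, -0.2, 0.4]
width: 1.001
gripper_force: 0.0
t 4.1 pos [0.6156 0.0993 0.4246] q [-0.3676  0.5348  0.2523  1.277  -0.1303  1.3362 -0.0293] F [-0.2782 -0.2295  0.4374]
rot [ 0.0095  0.0003 -0.0072] shift [ 0.0574 -0.0039  0.0646] rows>= 1.729229328866613
board [248.7899 149.1744]
tape [248.1491 100.7325]
cont [249.3489 221.847 ]
mat [133.3582 235.2   ]
```

View pics/w1.png

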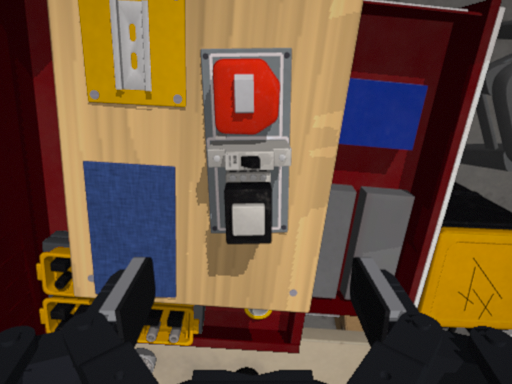

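The wrist view shows the screws at (209,54), (288,53), (213,231) and (285,229). The tape measure spans x 213–280, and the contactor's cap is at (248,220), close to the predicted (249,222). I'll refine from these points.

Run:
```python
from h import *
d=dict(np.load("pics/w1.npz"));t=dict(np.load("pics/top0.npz"))
P=np.array([onplane(d,p,.204) for p in((209,54),(213,231),(285,229),(288,53))]);print(P,P.mean(0))
b=blob(masks(d)["red"],(200,45,295,145));tb=blob(masks(t)["red"],(150,140,205,200))
for n,dd,c in(("w",d,b),("t",t,tb)):
    for z in (.240,):
        Q=np.array([onplane(dd,p,z)[:2] for p in c[:,0]]);r=cv2.minAreaRect(Q.astype(np.float32));print(n,"tape",np.array(r[0]),np.array(r[1]),r[2])
C=[]
for n,dd,roi in(("w",d,(222,195,276,245)),("t",t,(205,140,255,185))):
    g=cv2.cvtColor(dd["color"],cv2.COLOR_RGB2HSV);V=g[:,:,2];S=g[:,:,1]
    c=blob(((V<75)).astype(np.uint8),roi)
    Q=np.array([onplane(dd,p,.266)[:2] for p in c[:,0]]);r=cv2.minAreaRect(Q.astype(np.float32));print(n,"contactor black",np.array(r[0]),np.array(r[1]),r[2])
c=[tri(d,(248,220),t,(228.1,160))];print("cap",c)
print("tape zmap",zpt(d,(225,100)),"cap",zpt(d,(248,220)),"brk",zpt(d,(232,162)),"board",zpt(d,(219,200)))
```

```text
[[0.5654 0.1939 0.204 ]
 [0.5795 0.0038 0.204 ]
 [0.6622 0.0136 0.204 ]
 [0.6421 0.2019 0.204 ]] [0.6123 0.1033 0.204 ]
w tape [0.6051 0.159 ] [0.0595 0.0655] 5.214913368225098
t tape [0.603  0.1553] [0.0624 0.0679] 4.648227691650391
w contactor black [0.6158 0.0493] [0.0447 0.0502] 6.219361782073975Traceback (most recent call last):
  File "<stdin>", line 11, in <module>
  File "h.py", line 17, in blob
    return max(cs,key=cv2.contourArea)
ValueError: max() iterable argument is empty
```

```bash
python3 -m pendant '0.0095 0 -0.007 0.057 -0.004 0.065 1;0.0095 0 -0.007 0.057 -0.004 0.065 1;0.0095 0 -0.007 0.057 -0.004 0.065 1;0.0095 0 -0.007 0.057 -0.004 0.065 1;0.0095 0 -0.007 0.057 -0.004 0.065 1' 40; python3 go.py 0.6065 0.1560 0.204 0.098
```

```text
time_s: 4.65
position: [0.606, 0.1549, 0.3579]
orientation: [[-0.097, 0.995, -0.003], [0.995, 0.097, -0.001], [-0.001, -0.003, -1.0]]
ft_force: [-0.0, -1.2, 0.2]
width: 1.001
gripper_force: 0.0
t 4.65 pos [0.606  0.1549 0.3579] q [-0.4513  0.5823  0.2369  1.3901 -0.1389  1.1887 -0.1029] F [-0.0416 -1.1698  0.1646]
rot [-0.003   0.0011 -0.001 ] shift [0.0012 0.0011 0.1539] rows>= 3.078284794410385
```

```bash
python3 -m pendant '0 0 0 0.001 0.001 0.04 1;0 0 0 0.001 0.001 0.08 1;0 0 0 0.001 0.001 0.11 1;0 0 0 0.001 0.001 0.135 1;0 0 0 0.001 0.001 0.154 1;0 0 0 0.001 0.001 0.154 1;0 0 0 0.001 0.001 0.154 1;0 0 0 0.001 0.001 0.154 0.5;0 0 0 0.001 0.001 0.154 0.5;0 0 0 0.001 0.001 0.154 0.5;0 0 0 0.001 0.001 0.154 0.5;0 0 0 0.001 0.001 0.154 0.5;0 0 0 0.001 0.001 0.154 0.5;0 0 0 0.001 0.001 0.154 0.5' 40; python3 go.py 0.6065 0.1560 0.30 0.098
```

```text
time_s: 6.05
position: [0.6051, 0.1571, 0.2035]
orientation: [[-0.098, 0.995, -0.004], [0.995, 0.098, -0.001], [-0.0, -0.004, -1.0]]
ft_force: [-0.6, -0.9, 6.3]
width: 0.711
gripper_force: 43.2
t 6.05 pos [0.6051 0.1571 0.2035] q [-0.4335  0.7295  0.194   1.6022 -0.1757  0.8312 -0.07  ] F [-0.5729 -0.9021  6.3243]
rot [-0.0042  0.0002  0.0005] shift [-0.0013  0.0009 -0.0965] rows>= 1.9308164011847095
```

```bash
python3 -m pendant '0 0 0 0 0 -0.03 0.5;0 0 0 0 0 -0.07 0.5;0 0 0 0 0 -0.11 0.5;0 0 0 0 0 -0.14 0.5;0 0 0 0 0 -0.15 0.5;0 0 0 0 0 -0.15 0.5;0 0 0 0 0 -0.15 0.5'; python3 go.py 0.487 0.0385 0.35 0.098
```

```text
time_s: 6.75
position: [0.6037, 0.1573, 0.3494]
orientation: [[-0.099, 0.995, -0.012], [0.995, 0.099, -0.002], [-0.001, -0.012, -1.0]]
ft_force: [-0.4, 0.3, -2.7]
width: 0.715
gripper_force: 45.9
t 6.75 pos [0.6037 0.1573 0.3494] q [-0.4537  0.5903  0.2344  1.401  -0.1413  1.1786 -0.1029] F [-0.3986  0.3123 -2.7358]
rot [-0.0119  0.001   0.001 ] shift [-0.1067 -0.1278  0.001 ] rows>= 3.329902603072553
```

```bash
python3 -m pendant '-0.012 0 0 -0.03 -0.035 0 0.5;-0.012 0 0 -0.06 -0.07 0 0.5;-0.012 0 0 -0.09 -0.105 0 0.5;-0.012 0 0 -0.107 -0.128 0 0.5;-0.012 0 0 -0.107 -0.128 0 0.5;-0.012 0 0 -0.107 -0.128 0 0.5;-0.012 0 0 -0.107 -0.128 0 0.5'; python3 go.py 0.487 0.0385 0.206 0.098
```

```text
time_s: 7.45
position: [0.4883, 0.0394, 0.3514]
orientation: [[-0.1, 0.995, 0.002], [0.995, 0.1, -0.0], [-0.0, 0.002, -1.0]]
ft_force: [0.3, 1.1, -1.9]
width: 0.711
gripper_force: 45.9
t 7.45 pos [0.4883 0.0394 0.3514] q [-0.3444  0.3681  0.2475  1.7994 -0.1057  0.9847  0.0461] F [ 0.2625  1.1084 -1.8782]
rot [0.0023 0.0002 0.0025] shift [-0.0007 -0.0017  0.1454] rows>= 2.907973551849945
```

```bash
python3 -m pendant '0 0 0 0 -0.002 0.03 0.5;0 0 0 0 -0.002 0.06 0.5;0 0 0 0 -0.002 0.08 0.5;0 0 0 0 -0.002 0.08 0.5'; python3 go.py 0.487 0.0385 0.206 0.098
python3 - <<'E'
from h import *
d=cams.get_image("top");cv2.imwrite("pics/t2.png",d["color"][:,:,::-1])
K=d["camera_matrix"];z=d["z_map"];v,u=np.mgrid[:384,:512];T=d["camera_from_world"]
c=np.stack([(u-K[0,2])*z/K[0,0],(v-K[1,2])*z/K[1,1],z],-1)-T[:3,3];w=c@T[:3,:3]
for x in(.15,.2,.24,.274,.31,.35,.4):
    m=(abs(w[...,0]-x)<.01)&(z>0)&(w[...,2]>.57)&(abs(w[...,1])<.3)
    if m.any(): q=w[m];print(x,"y",q[:,1].min(),q[:,1].max(),"z",q[:,2].max(),np.percentile(q[:,2],10))
E
```

```text
time_s: 7.85
position: [0.4848, 0.039, 0.2694]
orientation: [[-0.101, 0.995, -0.003], [0.995, 0.101, -0.001], [-0.001, -0.003, -1.0]]
ft_force: [-1.0, -0.3, -1.8]
width: 0.717
gripper_force: 45.9
t 7.85 pos [0.4848 0.039  0.2694] q [-0.3201  0.4645  0.2192  1.9337 -0.1407  0.7613  0.0798] F [-1.0082 -0.2518 -1.767 ]
rot [-0.0033  0.0008  0.0028] shift [-0.0007  0.0024  0.0634] rows>= 1.2683239867076517
0.31 y -0.0018084295567437445 0.08500692484957498 z 0.82628574235286 0.7604625395953111
0.35 y -0.007029363788085725 0.08547460821059612 z 0.8207061731223374 0.7785480136681924
0.4 y -0.003623466657415589 0.07661907312913054 z 0.7692086804468842 0.7241466430404624
```

View pics/t2.png

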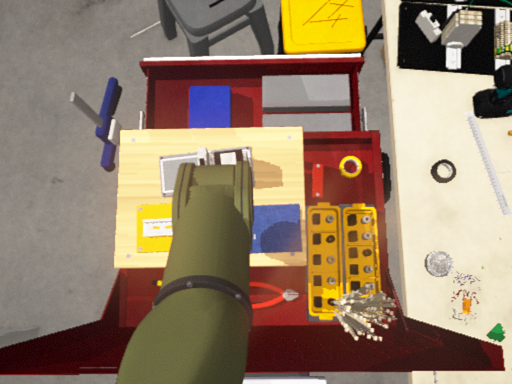

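The picture shows the olive forearm over the panel. Its top is at z≈0.82 near x=0.31, so it clears the 0.56 edge well. I'll go on and lower the tape measure.

```bash
python3 -m pendant '0 0 0 0 0.002 0.03 0.5;0 0 0 0 0.002 0.05 0.5;0 0 0 0 0.002 0.063 0.5;0 0 0 0 0.002 0.063 0.5;0 0 0 0 0.002 0.063 0.5;0 0 0 0 0.002 0.063 0.5' ; python3 go.py 0.487 0.0385 0.206 0.098
```

```text
time_s: 8.5
position: [0.4898, 0.0385, 0.2106]
orientation: [[-0.099, 0.995, 0.006], [0.995, 0.099, 0.0], [-0.0, 0.006, -1.0]]
ft_force: [0.8, 0.7, -2.2]
width: 0.715
gripper_force: 45.9
t 8.5 pos [0.4898 0.0385 0.2106] q [-0.2919  0.5541  0.1863  2.002  -0.1739  0.5937  0.11  ] F [ 0.7658  0.6509 -2.1814]
rot [0.0065 0.0004 0.001 ] shift [ 0.0003 -0.0028  0.0046] rows>= 0.10760401600718558
```

```bash
python3 -m pendant '0 0 0 0 0 0.003 0.5;0 0 0 0 0 0.005 0.5;0 0 0 0 0 0.005 0.5;0 0 0 0 0 0.005 0.5;0 0 0 0 0 0.005 0.5' ; python3 go.py 0.487 0.0385 0.206 0.098
```

```text
time_s: 9.0
position: [0.4885, 0.0382, 0.2044]
orientation: [[-0.099, 0.995, 0.004], [0.995, 0.099, -0.0], [-0.001, 0.004, -1.0]]
ft_force: [0.0, 0.3, -3.0]
width: 0.715
gripper_force: 45.9
t 9.0 pos [0.4885 0.0382 0.2044] q [-0.2891  0.5638  0.1825  2.0096 -0.1767  0.5794  0.1124] F [ 0.0156  0.2701 -3.0399]
rot [0.0036 0.0006 0.0008] shift [ 0.0005 -0.0015 -0.0016] rows>= 0.044606741455643674
```

```bash
python3 -m pendant '0 0 0 0 0 0.002 0.5;0 0 0 0 0 0.002 0.5;0 0 0 0 0 0.002 0.5' ; python3 go.py 0.487 0.0385 0.206 0.098
```

```text
time_s: 9.3
position: [0.4887, 0.0382, 0.2035]
orientation: [[-0.098, 0.995, 0.005], [0.995, 0.098, 0.0], [-0.0, 0.005, -1.0]]
ft_force: [-2.2, 0.5, 10.2]
width: 0.718
gripper_force: 47.3
t 9.3 pos [0.4887 0.0382 0.2035] q [-0.2881  0.565   0.1814  2.0108 -0.1778  0.5759  0.1134] F [-2.1672  0.4548 10.2057]
rot [0.0045 0.0002 0.0006] shift [ 0.0005 -0.0017 -0.0025] rows>= 0.0609480437201531
```

```bash
python3 -m pendant '0 0 0 0 0 -0.001 1;0 0 0 0 0 -0.001 1;0 0 0 0 0 -0.001 1;0 0 0 0 0 -0.001 1;0 0 0 0 0 -0.001 1;0 0 0 0 0 -0.03 1;0 0 0 0 0 -0.07 1;0 0 0 0 0 -0.11 1;0 0 0 0 0 -0.15 1;0 0 0 0 0 -0.15 1;0 0 0 0 0 -0.15 1' ; python3 go.py 0.6168 0.0503 0.36 0.098
```

```text
time_s: 10.4
position: [0.4881, 0.0384, 0.3528]
orientation: [[-0.099, 0.995, 0.005], [0.995, 0.099, 0.0], [-0.0, 0.005, -1.0]]
ft_force: [0.6, -0.2, 1.0]
width: 1.0
gripper_force: 0.0
t 10.4 pos [0.4881 0.0384 0.3528] q [-0.3481  0.3654  0.2552  1.8001 -0.1081  0.9846  0.0495] F [ 0.6159 -0.2109  0.9505]
rot [0.0051 0.0003 0.001 ] shift [-0.0008  0.1293 -0.0066] rows>= 2.5885896404661914
```

```bash
python3 -m pendant '0.005 0 0.001 -0.001 0.04 -0.006 1;0.005 0 0.001 -0.001 0.08 -0.006 1;0.005 0 0.001 -0.001 0.115 -0.006 1;0.005 0 0.001 -0.001 0.129 -0.006 1;0.005 0 0.001 -0.001 0.129 -0.006 1;0.005 0 0.001 -0.001 0.129 -0.006 1;0.005 0 0.001 -0.001 0.129 -0.006 1'; python3 go.py 0.6168 0.0503 0.226 0.098
python3 - <<'E'
from h import *
d=cams.get_image("wrist");np.savez("pics/w2.npz",**d);cv2.imwrite("pics/w2.png",d["color"][:,:,::-1])
print(proj(d,(.6168,.0503,.274)),proj(d,(.6123,.1033,.26)))
E
```

```text
time_s: 11.1
position: [0.6151, 0.0497, 0.3581]
orientation: [[-0.097, 0.995, -0.004], [0.995, 0.097, -0.001], [-0.001, -0.004, -1.0]]
ft_force: [0.3, -0.4, 0.9]
width: 0.997
gripper_force: 0.0
t 11.1 pos [0.6151 0.0497 0.3581] q [-0.293   0.5696  0.2518  1.4168 -0.1453  1.1773  0.0745] F [ 0.2548 -0.3646  0.8605]
rot [-0.0038  0.0005 -0.0005] shift [0.0005 0.0023 0.1321] rows>= 2.6424301952800504
[257.0705 196.9493] [258.2513 116.7902]
```

View pics/w2.png

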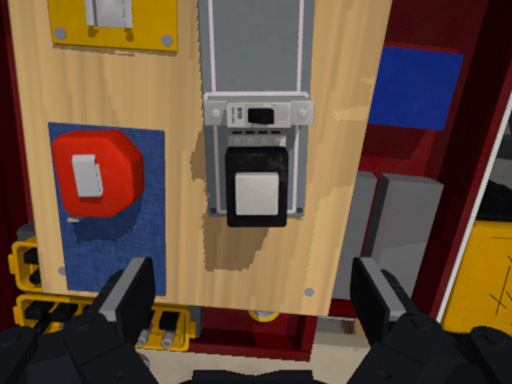

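The tape measure stands on the mat at (98,173). The contactor cap is at (257,194) against a predicted (257,197), and the breaker is undisturbed. I'll descend on the contactor.

```bash
python3 -m pendant '-0.004 0 0 0 0.002 0.04 1;-0.004 0 0 0 0.002 0.08 1;-0.004 0 0 0 0.002 0.11 1;-0.004 0 0 0 0.002 0.132 1;-0.004 0 0 0 0.002 0.132 1;-0.004 0 0 0 0.002 0.132 1;-0.004 0 0 0 0.002 0.132 0.3;-0.004 0 0 0 0.002 0.132 0.3;-0.004 0 0 0 0.002 0.132 0.3;-0.004 0 0 0 0.002 0.132 0.3;-0.004 0 0 0 0.002 0.132 0.3;-0.004 0 0 0 0.002 0.132 0.3;-0.004 0 0 0 0.002 0.132 0.3;-0.004 0 0 0 0.002 0.132 0.3' 50; python3 go.py 0.6168 0.0503 0.226 0.098
```

```text
time_s: 12.55
position: [0.6188, 0.0501, 0.2281]
orientation: [[-0.098, 0.995, 0.004], [0.995, 0.098, -0.0], [-0.0, 0.004, -1.0]]
ft_force: [-1.3, 0.2, 6.9]
width: 0.519
gripper_force: 52.4
t 12.55 pos [0.6188 0.0501 0.2281] q [-0.2743  0.6922  0.2152  1.6002 -0.1795  0.8642  0.1068] F [-1.3443  0.2066  6.8733]
rot [ 0.0043  0.0005 -0.0002] shift [ 0.0004 -0.0019  0.0021] rows>= 0.057653019226446334
```

Gripped at an opening of about 44 mm. I'll lift it and take it to the mat, going around the tape measure.

```bash
python3 -m pendant '0.004 0 0 0 0 -0.03 0.3;0.004 0 0 0 0 -0.07 0.3;0.004 0 0 0 0 -0.1 0.3;0.004 0 0 0 0 -0.12 0.3;0.004 0 0 -0.03 -0.03 -0.12 0.3;0.004 0 0 -0.06 -0.06 -0.12 0.3;0.004 0 0 -0.09 -0.09 -0.12 0.3;0.004 0 0 -0.094 -0.12 -0.12 0.3;0.004 0 0 -0.094 -0.138 -0.12 0.3;0.004 0 0 -0.094 -0.138 -0.12 0.3;0.004 0 0 -0.094 -0.138 -0.12 0.3;0.004 0 0 -0.094 -0.138 -0.12 0.3'; python3 go.py 0.489 -0.0575 0.2295 0.098
```

```text
time_s: 13.75
position: [0.4907, -0.0564, 0.3464]
orientation: [[-0.099, 0.995, -0.001], [0.995, 0.099, -0.001], [-0.001, -0.001, -1.0]]
ft_force: [-0.3, 0.6, -3.9]
width: 0.519
gripper_force: 53.0
t 13.75 pos [ 0.4907 -0.0564  0.3464] q [-0.1556  0.3821  0.2601  1.7955 -0.1149  0.9795  0.2496] F [-0.3499  0.6073 -3.8784]
rot [-0.0009  0.0006  0.0009] shift [-0.0009 -0.0017  0.1169] rows>= 2.337586107622395
```

```bash
python3 -m pendant '0 0 0 -0.001 -0.002 0.04 0.3;0 0 0 -0.001 -0.002 0.08 0.3;0 0 0 -0.001 -0.002 0.1 0.3;0 0 0 -0.001 -0.002 0.11 0.3;0 0 0 -0.001 -0.002 0.116 0.3;0 0 0 -0.001 -0.002 0.116 0.3;0 0 0 -0.001 -0.002 0.116 0.3;0 0 0 -0.001 -0.002 0.116 0.3'; python3 go.py 0.489 -0.0575 0.2275 0.098
```

```text
time_s: 14.55
position: [0.4886, -0.0583, 0.2315]
orientation: [[-0.098, 0.995, 0.001], [0.995, 0.098, -0.001], [-0.001, 0.001, -1.0]]
ft_force: [-0.4, -0.5, -3.6]
width: 0.519
gripper_force: 52.7
t 14.55 pos [ 0.4886 -0.0583  0.2315] q [-0.1119  0.5257  0.2118  1.9715 -0.1716  0.6603  0.3057] F [-0.4091 -0.5035 -3.6487]
rot [ 0.0008  0.0009 -0.0001] shift [0.0007 0.0005 0.004 ] rows>= 0.08157110499957476
```

```bash
python3 -m pendant '0 0 0 0 0 0.001 0.3;0 0 0 0 0 0.002 0.3;0 0 0 0 0 0.003 0.3;0 0 0 0 0 0.0035 0.3;0 0 0 0 0 0.0035 0.3'
```

```text
time_s: 15.05
position: [0.4878, -0.0582, 0.228]
orientation: [[-0.098, 0.995, -0.0], [0.995, 0.098, -0.0], [-0.0, -0.001, -1.0]]
ft_force: [-2.6, 0.3, 7.2]
width: 0.522
gripper_force: 54.1
```

```bash
python3 -m pendant '0 0 0 0 0 0 1;0 0 0 0 0 -0.001 1;0 0 0 0 0 -0.001 1;0 0 0 0 0 -0.001 1;0 0 0 0 0 -0.001 1;0 0 0 0 0 -0.03 1;0 0 0 0 0 -0.07 1;0 0 0 0 0 -0.11 1;0 0 0 0 0 -0.14 1;0 0 0 0 0 -0.14 1;0 0 0 0 0 -0.14 1'; python3 go.py 0.6123 0.1033 0.36 1.669;python3 go.py 0.6123 0.1033 0.36 -1.473
```

```text
time_s: 16.15
position: [0.4879, -0.058, 0.3671]
orientation: [[-0.098, 0.995, -0.001], [0.995, 0.098, -0.001], [-0.0, -0.001, -1.0]]
ft_force: [-0.9, -0.6, -0.5]
width: 0.996
gripper_force: 0.0
t 16.15 pos [ 0.4879 -0.058   0.3671] q [-0.162   0.3578  0.2715  1.7653 -0.1088  1.0338  0.2469] F [-0.8881 -0.6331 -0.4858]
rot [-0.0009 -0.0001 -1.571 ] shift [0.1484 0.1396 0.007 ] rows>= 10.473449746145244
t 16.15 pos [ 0.4879 -0.058   0.3671] q [-0.162   0.3578  0.2715  1.7653 -0.1088  1.0338  0.2469] F [-0.8881 -0.6331 -0.4858]
rot [-0.0001  0.0009  1.571 ] shift [0.1484 0.1396 0.007 ] rows>= 10.473219289478003
```

```bash
python3 -m pendant '0 0 -0.3 0.03 0.03 0.007 1;0 0 -0.6 0.06 0.06 0.007 1;0 0 -0.9 0.09 0.09 0.007 1;0 0 -1.2 0.12 0.115 0.007 1;0 0 -1.571 0.148 0.14 0.007 1;0 0 -1.571 0.148 0.14 0.007 1;0 0 -1.571 0.148 0.14 0.007 1;0 0 -1.571 0.148 0.14 0.007 1;0 0 -1.571 0.148 0.14 0.007 1;0 0 -1.571 0.148 0.14 0.007 1;0 0 -1.571 0.148 0.14 0.007 1;0 0 -1.571 0.148 0.14 0.007 1;0 0 -1.571 0.148 0.14 0.007 1;0 0 -1.571 0.148 0.14 0.007 1'; python3 go.py 0.6123 0.1033 0.36 1.669
python3 - <<'E'
from h import *
d=cams.get_image("wrist");np.savez("pics/w3.npz",**d);cv2.imwrite("pics/w3.png",d["color"][:,:,::-1])
for p in((.6123,.1033,.26),(.6123,.1033,.204),(.4942,.1932,.212)):print(proj(d,p))
E
```

```text
time_s: 17.55
position: [0.6125, 0.1028, 0.3589]
orientation: [[-0.995, -0.097, -0.003], [-0.097, 0.995, -0.001], [0.003, -0.001, -1.0]]
ft_force: [0.1, -0.5, 0.2]
width: 0.998
gripper_force: 0.0
t 17.55 pos [0.6125 0.1028 0.3589] q [-0.1469  0.5673 -0.1716  1.3896  0.099   1.196   1.339 ] F [ 0.0564 -0.5045  0.2334]
rot [-0.0008 -0.0029 -0.0013] shift [ 0.0001  0.0005 -0.0011] rows>= 0.024367482912983213
[253.451  193.0473]
[253.2634 172.2228]
[384.8036  38.6302]
```

View pics/w3.png

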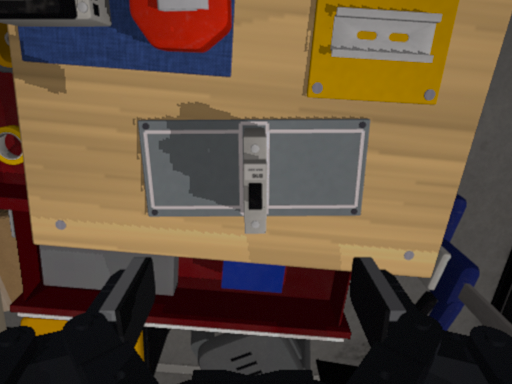

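The wrist view shows the breaker alone on the board at about (255,178), spanning rows 122–233, with the toggle at (255,196). The rail is near (386,35). I'll check the breaker's centre and the rail by ray casting.

Run:
```python
from h import *
d=dict(np.load("pics/w3.npz"));t=dict(np.load("pics/top0.npz"))
print("ends",onplane(d,(256,122),.256),onplane(d,(256,233),.256),"lat",onplane(d,(244,180),.258),onplane(d,(268,180),.258))
q=np.array([onplane(d,p,.212) for p in((335,8),(441,14),(433,61),(331,54))]);print("rail",q,q.mean(0))
pc=blob(masks(t)["yellow"],(120,190,205,260))
print("rail 2view",tri(d,(385.5,35),t,(161.75,226.9)),"brk2view",tri(d,(255,196),t,(201.75,162.6)))
print(zpt(d,(256,150)),zpt(d,(370,15)))
```

```text
ends [0.561  0.1001 0.256 ] [0.6464 0.1087 0.256 ] lat [0.6036 0.0955 0.258 ] [0.6019 0.113  0.258 ]
rail [[0.4771 0.1515 0.212 ]
 [0.4734 0.2315 0.212 ]
 [0.5064 0.2343 0.212 ]
 [0.5091 0.1539 0.212 ]] [0.4915 0.1928 0.212 ]
rail 2view (array([0.4919, 0.1924, 0.2142]), np.float64(9.857783629532163e-06)) brk2view (array([0.617 , 0.1053, 0.2538]), np.float64(0.00045245502071055983))
[0.5828 0.1024 0.2468] [0.4788 0.1791 0.2099]
```

Run:
```python
from h import *
d=dict(np.load("pics/w3.npz"));print(ray(d,(0,0))[0])
for v in list(range(112,132,2))+list(range(135,220,12))+list(range(220,240,2)): print(v,zpt(d,(256,v)))
```

```text
[0.5285 0.0943 0.4997]
112 [0.5603 0.1006 0.1978]
114 [0.5619 0.1007 0.1985]
116 [0.5636 0.1009 0.1983]
118 [0.5652 0.1011 0.1989]
120 [0.5665 0.1012 0.2022]
122 [0.5681 0.1013 0.2028]
124 [0.5698 0.1015 0.2025]
126 [0.5716 0.1017 0.202 ]
128 [0.5729 0.1018 0.2046]
130 [0.5728 0.1016 0.2163]
135 [0.5729 0.1014 0.2397]
147 [0.5807 0.1021 0.2462]
159 [0.5896 0.103  0.247 ]
171 [0.5957 0.1035 0.2587]
183 [0.6051 0.1045 0.2579]
195 [0.6123 0.1051 0.2638]
207 [0.6203 0.1059 0.2672]
219 [0.6338 0.1074 0.2577]
220 [0.6402 0.1082 0.245 ]
222 [0.6415 0.1083 0.2461]
224 [0.6426 0.1084 0.2474]
226 [0.6449 0.1086 0.2462]
228 [0.6467 0.1088 0.2462]
230 [0.6489 0.109  0.2452]
232 [0.6506 0.1092 0.2455]
234 [0.6755 0.1122 0.198 ]
236 [0.6782 0.1125 0.1969]
238 [0.679  0.1125 0.1996]
```

```bash
python3 go.py 0.612 0.105 0.217 1.669; python3 -m pendant '0 0 0 0 0.002 0.04 1;0 0 0 0 0.002 0.08 1;0 0 0 0 0.002 0.11 1;0 0 0 0 0.002 0.13 1;0 0 0 0 0.002 0.142 1;0 0 0 0 0.002 0.142 1;0 0 0 0 0.002 0.142 0.05;0 0 0 0 0.002 0.142 0.05;0 0 0 0 0.002 0.142 0.05;0 0 0 0 0.002 0.142 0.05;0 0 0 0 0.002 0.142 0.05;0 0 0 0 0.002 0.142 0.05;0 0 0 0 0.002 0.142 0.05;0 0 0 0 0.002 0.142 0.05;0 0 0 0 0.002 0.142 0.05;0 0 0 0 0.002 0.142 0.05;0 0 0 0 0.002 0.142 0.05' 30
```

```text
t 17.6 pos [0.6125 0.1029 0.3591] q [-0.147   0.567  -0.1717  1.3894  0.099   1.1961  1.3392] F [ 0.3034  0.9589 -0.3346]
rot [-0.0007 -0.0025 -0.001 ] shift [-0.      0.0022  0.1421] rows>= 2.843278794731318
time_s: 19.3
position: [0.6127, 0.1048, 0.2183]
orientation: [[-0.995, -0.098, -0.0], [-0.098, 0.995, -0.001], [0.0, -0.001, -1.0]]
ft_force: [-0.5, -0.3, 6.0]
width: 0.197
gripper_force: 31.8
```

```bash
python3 -m pendant '0 0 0 0 0 -0.03 0.05;0 0 0 0 0 -0.07 0.05;0 0 0 0 0 -0.1 0.05;0 0 0 0 0 -0.1 0.05;0 0 0 0 0 -0.1 0.05;0 0 0 0 0 -0.1 0.05'; python3 go.py 0.493 0.1928 0.32 1.608
```

```text
time_s: 19.9
position: [0.6112, 0.1045, 0.3156]
orientation: [[-0.995, -0.098, -0.006], [-0.098, 0.995, -0.002], [0.006, -0.001, -1.0]]
ft_force: [0.1, -0.2, -1.8]
width: 0.198
gripper_force: 31.1
t 19.9 pos [0.6112 0.1045 0.3156] q [-0.1489  0.6003 -0.1718  1.4626  0.1091  1.0938  1.3271] F [ 0.0649 -0.233  -1.769 ]
rot [-0.0014 -0.0057  0.061 ] shift [ 0.109   0.0995 -0.0039] rows>= 2.9522938011253013
```

```bash
python3 -m pendant '0 -0.006 0.03 0.03 0.03 -0.004 0.05;0 -0.006 0.061 0.065 0.06 -0.004 0.05;0 -0.006 0.061 0.095 0.087 -0.004 0.05;0 -0.006 0.061 0.109 0.0995 -0.004 0.05;0 -0.006 0.061 0.109 0.0995 -0.004 0.05;0 -0.006 0.061 0.109 0.0995 -0.004 0.05;0 -0.006 0.061 0.109 0.0995 -0.004 0.05'; python3 go.py 0.493 0.1928 0.228 1.608
python3 - <<'E'
from h import *
d=cams.get_image("wrist");np.savez("pics/w4.npz",**d);cv2.imwrite("pics/w4.png",d["color"][:,:,::-1])
for p in((.493,.1928,.212),(.4942,.1926,.204)):print(proj(d,p))
E
```

```text
time_s: 20.6
position: [0.495, 0.1918, 0.321]
orientation: [[-0.999, -0.035, 0.004], [-0.035, 0.999, -0.002], [-0.004, -0.002, -1.0]]
ft_force: [0.0, 0.6, -1.5]
width: 0.201
gripper_force: 31.0
t 20.6 pos [0.495  0.1918 0.321 ] q [-0.3495  0.4559 -0.1693  1.7281  0.0945  0.9628  1.0501] F [ 0.017   0.5505 -1.5035]
rot [-0.0018  0.0038 -0.0023] shift [0.0024 0.0012 0.093 ] rows>= 1.8605790444166148
[254.3939 185.3426]
[254.0377 183.5568]
```

View pics/w4.png

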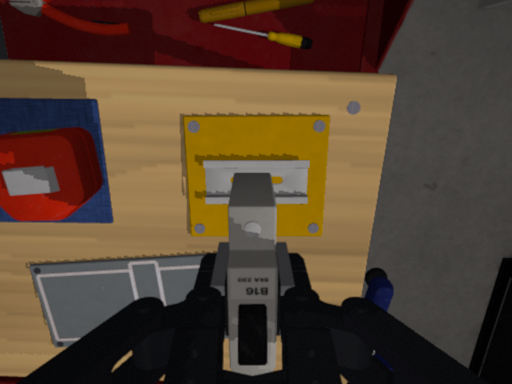

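The wrist view shows the breaker held upright and square above the rail. The plate screws are at (193,126), (320,126), (312,228) and (200,228). I'll check the plate centre from these.

Run:
```python
from h import *
d=dict(np.load("pics/w4.npz"))
q=np.array([onplane(d,p,.204) for p in((193,126),(320,126),(312,228),(200,228))]);print(q,q.mean(0))
q=np.array([onplane(d,p,.212) for p in((204.5,161),(309.5,161))]);print(q,q.mean(0))
```

```text
[[0.4508 0.1456 0.204 ]
 [0.4475 0.2399 0.204 ]
 [0.5309 0.2416 0.204 ]
 [0.5342 0.1496 0.204 ]] [0.4909 0.1942 0.204 ]
[[0.4752 0.155  0.212 ]
 [0.4725 0.2331 0.212 ]] [0.4738 0.194  0.212 ]
```

```bash
python3 go.py 0.4925 0.193 0.2295 1.608; python3 -m pendant '0 0.002 -0.002 0.002 0.001 0.03 0.05;0 0.002 -0.002 0.002 0.001 0.06 0.05;0 0.002 -0.002 0.002 0.001 0.08 0.05;0 0.002 -0.002 0.002 0.001 0.088 0.05;0 0.002 -0.002 0.002 0.001 0.09 0.05;0 0.002 -0.002 0.002 0.001 0.09 0.05;0 0.002 -0.002 0.002 0.001 0.09 0.05;0 0.002 -0.002 0.002 0.001 0.09 0.05';python3 go.py 0.4925 0.193 0.2265 1.608
```

```text
t 20.65 pos [0.4952 0.1919 0.3211] q [-0.3492  0.4558 -0.1694  1.7279  0.0944  0.9628  1.05  ] F [-0.2697 -0.8233 -1.4232]
rot [-0.0015  0.004  -0.0026] shift [0.003  0.0014 0.0916] rows>= 1.8333285002532385
time_s: 21.45
position: [0.4933, 0.1944, 0.2328]
orientation: [[-0.999, -0.039, 0.005], [-0.039, 0.999, 0.0], [-0.005, 0.0, -1.0]]
ft_force: [-0.4, 0.1, -1.3]
width: 0.201
gripper_force: 31.0
t 21.45 pos [0.4933 0.1944 0.2328] q [-0.364   0.5606 -0.158   1.8545  0.1281  0.732   1.0164] F [-0.4037  0.0882 -1.3462]
rot [0.0003 0.0045 0.0017] shift [ 0.0009 -0.0013  0.0063] rows>= 0.1295693751767472
```

```bash
python3 -m pendant '0 0.004 0 0 -0.001 0.002 0.05;0 0.004 0 0 -0.001 0.004 0.05;0 0.004 0 0 -0.001 0.005 0.05;0 0.004 0 0 -0.001 0.006 0.05;0 0.004 0 0 -0.001 0.006 0.05;0 0.004 0 0 -0.001 0.006 0.05'
```

```text
time_s: 22.05
position: [0.4927, 0.1931, 0.2258]
orientation: [[-0.999, -0.039, -0.001], [-0.039, 0.999, -0.001], [0.001, -0.0, -1.0]]
ft_force: [-0.8, -0.4, -1.0]
width: 0.2
gripper_force: 31.1
```

```bash
python3 -m pendant '0 0 0 0 0 0.001 0.05;0 0 0 0 0 0.001 0.05;0 0 0 0 0 0.001 0.05'; python3 -m pendant '0 0 0 0 0 0.001 0.05;0 0 0 0 0 0.001 0.05;0 0 0 0 0 0.001 0.05'
```

```text
time_s: 22.35
position: [0.4927, 0.1931, 0.2257]
orientation: [[-0.999, -0.039, -0.001], [-0.039, 0.999, -0.0], [0.001, -0.0, -1.0]]
ft_force: [-2.9, -0.9, 7.0]
width: 0.199
gripper_force: 32.2
time_s: 22.65
position: [0.4927, 0.1931, 0.2257]
orientation: [[-0.999, -0.039, -0.0], [-0.039, 0.999, -0.0], [0.0, -0.0, -1.0]]
ft_force: [-3.8, -0.5, 14.6]
width: 0.201
gripper_force: 33.3
```

```bash
python3 -m pendant '0 0 0 0 0 -0.002 0.05;0 0 0 0 0 -0.002 0.05;0 0 0 0 0 -0.002 0.6;0 0 0 0 0 -0.002 0.6;0 0 0 0 0 -0.002 0.6;0 0 0 0 0 -0.002 0.6;0 0 0 0 0 -0.002 0.6;0 0 0 0 0 -0.03 0.6;0 0 0 0 0 -0.07 0.6;0 0 0 0 0 -0.11 0.6;0 0 0 0 0 -0.14 0.6;0 0 0 0 0 -0.14 0.6;0 0 0 0 0 -0.14 0.6'; python3 go.py 0.489 0.09 0.40 0.098
python3 - <<'E'
from h import *
d=cams.get_image("wrist");np.savez("pics/w5.npz",**d);cv2.imwrite("pics/w5.png",d["color"][:,:,::-1])
E
```

```text
time_s: 23.95
position: [0.4929, 0.1932, 0.364]
orientation: [[-0.999, -0.039, -0.001], [-0.039, 0.999, -0.0], [0.001, -0.0, -1.0]]
ft_force: [-1.1, 0.7, -0.2]
width: 0.604
gripper_force: 0.0
t 23.95 pos [0.4929 0.1932 0.364 ] q [-0.3454  0.4153 -0.1771  1.6552  0.0807  1.079   1.064 ] F [-1.13    0.7366 -0.2441]
rot [-0.0008 -0.0003  1.5119] shift [ 0.008  -0.1029 -0.036 ] rows>= 10.07912589767312
```

View pics/w5.png

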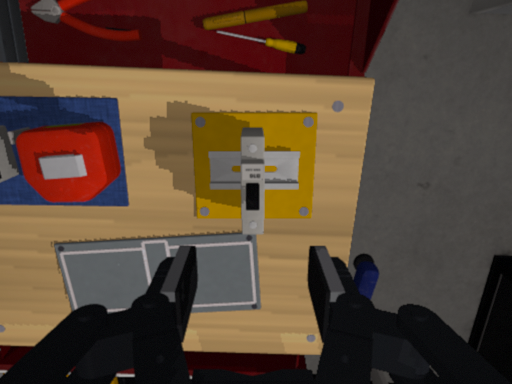

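The breaker stands upright and square, centred at column 253 on a rail spanning columns 209–299. Next I'll verify its centre numerically and prepare to fetch the contactor.

```bash
python3 - <<'E'
from h import *
d=dict(np.load("pics/w5.npz"))
P=[zpt(d,(253,v)) for v in range(118,240)];P=np.array([p for p in P if p[2]>.225]);print(P[:,0].min(),P[:,0].max(),P[:,0].mean(),P[:,2].max())
Q=[zpt(d,(u,158)) for u in range(225,280)];Q=np.array([p for p in Q if p[2]>.24]);print(Q[:,1].min(),Q[:,1].max(),Q[:,2].mean())
E
python3 go.py 0.4878 -0.0582 0.36 0.098
```

```text
0.4528910828074395 0.532348030273235 0.48606499605011166 0.27658077063001074
0.18338130310309508 0.20058851070673567 0.26400764815442157
t 24.0 pos [0.4923 0.1928 0.363 ] q [-0.3454  0.4163 -0.1769  1.6566  0.0806  1.079   1.064 ] F [-0.1271  0.7812 -0.0176]
rot [-0.0032 -0.0014  1.5119] shift [ 0.0143 -0.2506  0.0034] rows>= 10.079478672468401
```

```bash
python3 -m pendant '0 0 0.15 0.002 -0.03 0 1;0 0 0.3 0.004 -0.06 0 1;0 0 0.45 0.006 -0.09 0 1;0 0 0.6 0.008 -0.12 0 1;0 0 0.75 0.01 -0.15 0 1;0 0 0.9 0.012 -0.18 0 1;0 0 1.05 0.014 -0.21 0.003 1;0 0 1.2 0.014 -0.24 0.003 1;0 0 1.35 0.014 -0.251 0.003 1;0 0 1.512 0.014 -0.251 0.003 1;0 0 1.512 0.014 -0.251 0.003 1;0 0 1.512 0.014 -0.251 0.003 1;0 0 1.512 0.014 -0.251 0.003 1;0 0 1.512 0.014 -0.251 0.003 1'; python3 go.py 0.4878 -0.0582 0.228 0.098
```

```text
time_s: 25.4
position: [0.4886, -0.0578, 0.3607]
orientation: [[-0.1, 0.995, -0.002], [0.995, 0.1, -0.0], [-0.0, -0.002, -1.0]]
ft_force: [-0.3, 0.0, 0.0]
width: 0.998
gripper_force: 0.0
t 25.4 pos [ 0.4886 -0.0578  0.3607] q [-0.1495  0.3647  0.2535  1.7736 -0.1046  1.0185  0.2433] F [-0.2993  0.0247  0.028 ]
rot [-0.0021  0.0002  0.0022] shift [-0.0003 -0.0005  0.1327] rows>= 2.653834819082083
```

```bash
python3 -m pendant '-0.002 0 0.002 0 0 0.04 1;-0.002 0 0.002 0 0 0.08 1;-0.002 0 0.002 0 0 0.11 1;-0.002 0 0.002 0 0 0.13 1;-0.002 0 0.002 0 0 0.132 1;-0.002 0 0.002 0 0 0.132 1;-0.002 0 0.002 0 0 0.132 0.3;-0.002 0 0.002 0 0 0.132 0.3;-0.002 0 0.002 0 0 0.132 0.3;-0.002 0 0.002 0 0 0.132 0.3;-0.002 0 0.002 0 0 0.132 0.3;-0.002 0 0.002 0 0 0.132 0.3;-0.002 0 0.002 0 0 0.132 0.3;-0.002 0 0.002 0 0 0.132 0.3' 50; python3 -m pendant '0 0 0 0 0 -0.03 0.3;0 0 0 0 0 -0.07 0.3;0 0 0 0 0 -0.1 0.3;0 0 0 0 0 -0.12 0.3;0 0 0 0 0 -0.12 0.3;0 0 0 0 0 -0.12 0.3'; python3 go.py 0.6178 0.0501 0.35 0.098
```

```text
time_s: 26.8
position: [0.4889, -0.0583, 0.23]
orientation: [[-0.096, 0.995, 0.002], [0.995, 0.096, -0.0], [-0.001, 0.002, -1.0]]
ft_force: [-1.1, 0.7, 5.7]
width: 0.518
gripper_force: 52.6
time_s: 27.4
position: [0.4878, -0.058, 0.3482]
orientation: [[-0.096, 0.995, -0.001], [0.995, 0.096, -0.0], [-0.0, -0.001, -1.0]]
ft_force: [0.0, -0.2, -4.9]
width: 0.52
gripper_force: 53.0
t 27.4 pos [ 0.4878 -0.058   0.3482] q [-0.15    0.3756  0.2561  1.7992 -0.1118  0.9815  0.2474] F [ 0.0331 -0.2472 -4.8666]
rot [-0.0006  0.0001 -0.0019] shift [ 0.0951  0.1398 -0.0019] rows>= 3.3822500352485982
```

```bash
python3 -m pendant '0 0 -0.002 0.015 0.04 0 0.3;0 0 -0.002 0.045 0.08 0 0.3;0 0 -0.002 0.07 0.115 0 0.3;0 0 -0.002 0.095 0.14 0 0.3;0 0 -0.002 0.095 0.14 0 0.3;0 0 -0.002 0.095 0.14 0 0.3;0 0 -0.002 0.095 0.14 0.04 0.3;0 0 -0.002 0.095 0.14 0.08 0.3;0 0 -0.002 0.095 0.14 0.1 0.3;0 0 -0.002 0.095 0.14 0.11 0.3;0 0 -0.002 0.095 0.14 0.113 0.3;0 0 -0.002 0.095 0.14 0.113 0.3;0 0 -0.002 0.095 0.14 0.113 0.3;0 0 -0.002 0.095 0.14 0.113 0.3;0 0 -0.002 0.095 0.14 0.113 0.3'; python3 go.py 0.6178 0.0501 0.23 0.098
```

```text
time_s: 28.9
position: [0.6193, 0.0497, 0.2369]
orientation: [[-0.098, 0.995, 0.002], [0.995, 0.098, -0.0], [-0.0, 0.002, -1.0]]
ft_force: [-0.7, 0.6, -3.8]
width: 0.523
gripper_force: 52.9
t 28.9 pos [0.6193 0.0497 0.2369] q [-0.2714  0.6834  0.2117  1.5864 -0.1713  0.8879  0.1001] F [-0.6974  0.5673 -3.7663]
rot [ 0.0022  0.0004 -0.0001] shift [ 0.0005 -0.0014  0.0069] rows>= 0.14088418849882037
```

```bash
python3 -m pendant '0 0 0 0 -0.001 0.002 0.3;0 0 0 0 -0.001 0.004 0.3;0 0 0 0 -0.001 0.006 0.3;0 0 0 0 -0.001 0.006 0.3;0 0 0 0 -0.001 0.006 0.3'; python3 -m pendant '0 0 0 0 0 0.001 0.3;0 0 0 0 0 0.001 0.3;0 0 0 0 0 0.001 0.3'
```

```text
time_s: 29.4
position: [0.6178, 0.0496, 0.2301]
orientation: [[-0.098, 0.995, 0.001], [0.995, 0.098, -0.0], [-0.0, 0.001, -1.0]]
ft_force: [-0.2, 0.3, -0.5]
width: 0.517
gripper_force: 53.4
time_s: 29.7
position: [0.6178, 0.0496, 0.2301]
orientation: [[-0.098, 0.995, 0.001], [0.995, 0.098, -0.0], [-0.0, 0.001, -1.0]]
ft_force: [-2.7, -0.4, 5.2]
width: 0.518
gripper_force: 54.1
```

Contact. I'll release, raise and go over the tape measure.

```bash
python3 -m pendant '0 0 0 0 0 -0.001 1;0 0 0 0 0 -0.001 1;0 0 0 0 0 -0.001 1;0 0 0 0 0 -0.001 1;0 0 0 0 0 -0.001 1;0 0 0 0 0 -0.03 1;0 0 0 0 0 -0.07 1;0 0 0 0 0 -0.11 1;0 0 0 0 0 -0.13 1;0 0 0 0 -0.04 -0.13 1;0 0 0 0 -0.08 -0.13 1;0 0 0 0 -0.11 -0.13 1;0 0 0 0.001 -0.13 -0.13 1;0 0 0 0.001 -0.13 -0.13 1;0 0 0 0.001 -0.13 -0.13 1;0 0 0 0.001 -0.13 -0.13 1'; python3 go.py 0.4887 0.0382 0.2045 0.098
python3 - <<'E'
from h import *
d=cams.get_image("wrist");np.savez("pics/w6.npz",**d);cv2.imwrite("pics/w6.png",d["color"][:,:,::-1])
print(proj(d,(.4887,.0382,.244)),proj(d,(.6168,.0503,.274)))
E
```

```text
time_s: 31.3
position: [0.4896, 0.0381, 0.359]
orientation: [[-0.098, 0.995, 0.002], [0.995, 0.098, -0.0], [-0.001, 0.002, -1.0]]
ft_force: [-0.7, -0.4, 0.3]
width: 1.0
gripper_force: 0.0
t 31.3 pos [0.4896 0.0381 0.359 ] q [-0.3456  0.3629  0.2532  1.7823 -0.1046  1.0077  0.0456] F [-0.6735 -0.419   0.2528]
rot [0.0018 0.0006 0.0001] shift [ 0.0002 -0.0011  0.1545] rows>= 3.0895252942002185
[252.5368 183.522 ] [436.8995 197.4643]
```

View pics/w6.png

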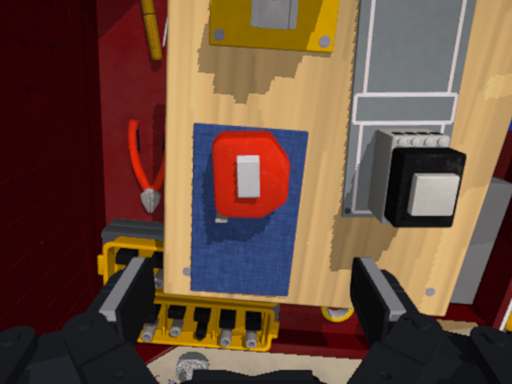

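The contactor is back: its cap is at (436,194), with the same small offset from the prediction as at the start. The tape measure is at (250,175), centred in the gripper. I'll grip it.

```bash
python3 -m pendant '0 0 0 0 0 0.04 1;0 0 0 0 0 0.08 1;0 0 0 0 0 0.11 1;0 0 0 0 0 0.135 1;0 0 0 0 0 0.152 1;0 0 0 0 0 0.154 1;0 0 0 0 0 0.154 1;0 0 0 0 0 0.154 0.5;0 0 0 0 0 0.154 0.5;0 0 0 0 0 0.154 0.5;0 0 0 0 0 0.154 0.5;0 0 0 0 0 0.154 0.5;0 0 0 0 0 0.154 0.5;0 0 0 0 0 0.154 0.5' 40; python3 -m pendant '0 0 0 0 0 -0.03 0.5;0 0 0 0 0 -0.07 0.5;0 0 0 0 0 -0.11 0.5;0 0 0 0 0 -0.145 0.5;0 0 0 0 0 -0.145 0.5;0 0 0 0 0 -0.145 0.5'; python3 go.py 0.6055 0.1570 0.35 0.098
```

```text
time_s: 32.75
position: [0.4891, 0.0379, 0.2061]
orientation: [[-0.097, 0.995, 0.003], [0.995, 0.097, 0.0], [-0.0, 0.003, -1.0]]
ft_force: [-0.9, -0.1, 5.9]
width: 0.715
gripper_force: 43.5
time_s: 33.35
position: [0.4881, 0.0381, 0.3502]
orientation: [[-0.098, 0.995, 0.002], [0.995, 0.098, 0.0], [-0.0, 0.002, -1.0]]
ft_force: [-0.5, -0.7, -3.0]
width: 0.711
gripper_force: 46.4
t 33.35 pos [0.4881 0.0381 0.3502] q [-0.3482  0.3699  0.2575  1.8018 -0.1108  0.9823  0.0522] F [-0.4595 -0.7226 -2.9665]
rot [0.0016 0.0001 0.0001] shift [0.1069 0.1285 0.0004] rows>= 3.3429295726392563
```

```bash
python3 -m pendant '0 0 0 0.02 0.035 0 0.5;0 0 0 0.045 0.07 0 0.5;0 0 0 0.075 0.105 0 0.5;0 0 0 0.107 0.1285 0 0.5;0 0 0 0.107 0.1285 0 0.5;0 0 0 0.107 0.1285 0 0.5;0 0 0 0.107 0.1285 0 0.5;0 0 0 0.107 0.1285 0.04 0.5;0 0 0 0.107 0.1285 0.08 0.5;0 0 0 0.107 0.1285 0.11 0.5;0 0 0 0.107 0.1285 0.13 0.5;0 0 0 0.107 0.1285 0.138 0.5;0 0 0 0.107 0.1285 0.138 0.5;0 0 0 0.107 0.1285 0.138 0.5;0 0 0 0.107 0.1285 0.138 0.5;0 0 0 0.107 0.1285 0.138 0.5'; python3 go.py 0.6055 0.1570 0.206 0.098
```

```text
time_s: 34.95
position: [0.6064, 0.157, 0.2132]
orientation: [[-0.098, 0.995, 0.003], [0.995, 0.098, 0.0], [0.0, 0.003, -1.0]]
ft_force: [0.3, 0.2, -2.0]
width: 0.714
gripper_force: 46.4
t 34.95 pos [0.6064 0.157  0.2132] q [-0.4401  0.7174  0.2061  1.596  -0.1804  0.8441 -0.0659] F [ 0.2913  0.1737 -1.9589]
rot [ 0.0028 -0.0001 -0.0003] shift [ 0.0001 -0.001   0.0072] rows>= 0.14505744589105896
```

```bash
python3 -m pendant '0 0 0 0 -0.001 0.003 0.5;0 0 0 0 -0.001 0.006 0.5;0 0 0 0 -0.001 0.007 0.5;0 0 0 0 -0.001 0.007 0.5;0 0 0 0 -0.001 0.007 0.5'; python3 -m pendant '0 0 0 0 0 0.001 0.5;0 0 0 0 0 0.001 0.5;0 0 0 0 0 0.001 0.5'
```

```text
time_s: 35.45
position: [0.6048, 0.157, 0.2063]
orientation: [[-0.098, 0.995, 0.001], [0.995, 0.098, 0.0], [0.0, 0.001, -1.0]]
ft_force: [-3.9, -1.7, 7.0]
width: 0.712
gripper_force: 47.6
time_s: 35.75
position: [0.6048, 0.1569, 0.2062]
orientation: [[-0.098, 0.995, 0.002], [0.995, 0.098, 0.001], [0.0, 0.002, -1.0]]
ft_force: [-5.5, -0.7, 13.0]
width: 0.711
gripper_force: 48.3
```

Contact. I'll release, raise well clear and check with the top camera.

```bash
python3 -m pendant '0 0 0 0 0 -0.002 0.5;0 0 0 0 0 -0.002 1;0 0 0 0 0 -0.002 1;0 0 0 0 0 -0.002 1;0 0 0 0 0 -0.002 1;0 0 0 0 0 -0.002 1;0 0 0 0 0 -0.03 1;0 0 0 0 0 -0.07 1;0 0 0 0 0 -0.11 1;0 0 0 0 0 -0.16 1;0 0 0 0 0 -0.2 1;0 0 0 -0.04 0 -0.23 1;0 0 0 -0.05 0 -0.23 1;0 0 0 -0.05 0 -0.23 1;0 0 0 -0.05 0 -0.23 1'
python3 - <<'E'
from h import *
d=cams.get_image("wrist");np.savez("pics/w7.npz",**d);a=cams.get_image("side");w=dict(np.load("pics/w1.npz"))
o=np.hstack([cv2.resize(d["color"],(400,300)),cv2.resize(a["color"][100:235,150:330],(400,300))]);cv2.imwrite("pics/w7.png",o[:,:,::-1])
for dd,roi in((w,(200,45,295,145)),(d,(150,20,350,200))):
    b=blob(masks(dd)["red"],roi);Q=np.array([onplane(dd,p,.24)[:2] for p in b[:,0]]);r=cv2.minAreaRect(Q.astype(np.float32));print("tape",np.array(r[0]),np.array(r[1]),r[2])
    V=dd["color"].max(2);p=proj(dd,(.6168,.05,.266)).astype(int);c=blob((V<75).astype(np.uint8),(p[0]-35,p[1]-30,p[0]+35,p[1]+35));Q=np.array([onplane(dd,p,.266)[:2] for p in c[:,0]]);r=cv2.minAreaRect(Q.astype(np.float32));print("cont",np.array(r[0]),np.array(r[1]),r[2])
E
```

```text
time_s: 37.25
position: [0.6088, 0.1081, 0.4326]
orientation: [[-0.098, 0.995, -0.002], [0.995, 0.098, 0.0], [0.001, -0.002, -1.0]]
ft_force: [0.0, 0.5, -1.0]
width: 1.003
gripper_force: 0.0
tape [0.6051 0.159 ] [0.0595 0.0655] 5.214913368225098
cont [0.6154 0.0527] [0.0447 0.057 ] 6.219361782073975
tape [0.6032 0.1593] [0.0593 0.0655] 5.636322021484375
cont [0.6154 0.0529] [0.0453 0.0574] 5.738496780395508
```

View pics/w7.png

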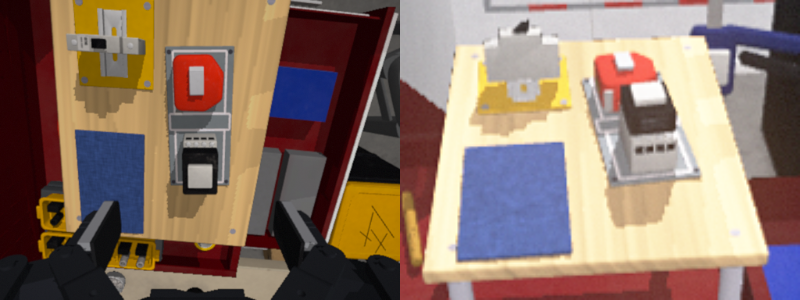

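The picture shows the breaker upright across the rail, at (105,43) in the left half. The tape measure (197,82) and the contactor (198,165) are back in their bays, within about 2 mm and 0.01 rad of where they started. I'll hand in.

```bash
python3 -c "
from workcell import robot
print(robot.sign_off())"
```

```text
the job is handed in; nothing more can be done
None
```

The job is handed in: the breaker stands upright and square on the middle of the rail, and the contactor and tape measure are back in their own bays, about 2 mm or less from where they started; the yellow tape and hex keys were left alone, and the result of the judging was not shown.

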